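# Open the puzzle case

## Robot

A 6-joint arm with a two-finger parallel gripper is mounted at the origin on the work surface. World frame = base frame: x ahead of the robot, y to its left, z up, the work surface at z = 0. Lengths are in mm, angles in degrees, forces in N, time in s.
With the tool pointing down it reaches from about 350 to 850 mm from the base axis. Payload 8.1 kg.
Tool frame: the origin (TCP) lies between the finger pads; the fingertips stand 22 mm ahead of it and the grasp point (between the pads) lies 3 mm ahead of it (r.nose_length is the z of the fingertips in the tool frame, in mm); z points along the fingers, x is the direction in which the jaws open and shut, and the axes are right-handed (so a half turn about z gives the same grasp; the last joint's range is limited). The gripper opens to 85 mm and grips with 20 to 120 N. Pads are 22 mm wide; open, the fingers measure 114 mm over their backs; the gripper's body (76 mm by 85 mm) begins 54 mm behind the grasp point. The pads swing forward as they close: fully open they stand 13 mm farther back than shut.
Start: joints at [-75.711, 7.471, 85.268, -0, 87.261, -4.893], TCP at [197.168, -566.683, 253.292] pointing down, gripper open.
Joint ranges: [-169.43, 169.43], [-51.17, 129.36], [1.28, 143.12], [-76.62, 256.62], [0, 156.53], [-152.29, 152.29]. Speed limits (degrees/s): [136.94, 136.94, 159.86, 180, 180, 180].

## Interface

Orientations are given as [roll, pitch, yaw] about the fixed x, y, z axes, in that order (R = Rz(yaw) Ry(pitch) Rx(roll)).
In Python, from bench import r gives the robot as it stands.
- The arm moves only by the shell command python3 -m jog 'ROWS' [FORCE]. ROWS is JSON, a list of rows, each a list of 5 numbers: the shift along the tool's x, y, z in m, then the turn about the tool's z in degrees, then the opening in per cent of the stroke, from 0 (shut) to 100 (fully open). A call has 1 to 8 rows; each row is the pose to reach, as a shift and turn from the pose measured when the call began, along the tool's axes at that moment; what a row does not reach only later rows make up. A row lasts 1/10 s, in which the tool goes at most 50 mm and 8.59 degrees, less where a joint would pass 70% of its speed; a pose out of reach is approached as far as the arm can. A call with a gripper value outside its range is refused whole. The fingers move at their own pace and stop on an object; FORCE is the grip in N (left out, the last holds). Time passes only in rows, so rows that repeat a pose let the fingers close. It gives the time, the measured TCP pose, the force and the opening at its end, in the units of the state.
- r.sense(): the state, without advancing time (a new reading comes with each control period).
- r.snapshot(name): name is "scene" or "top" or "wrist"; returns a dict with "image" (384x512x3 uint8, red, green, blue), "K" (3x3 intrinsics, pixels), "T" (4x4, takes a point from camera to world coordinates); the wrist camera has in their place "tool_from_camera" (4x4, takes a point from camera to tool coordinates, whose origin is the TCP and whose axes are the tool frame's). Camera axes: x right, y down, z forward; pixel columns grow to the right and rows downward; lengths in mm; the calibration is good to about 2 mm. A picture is of the moment at which its call begins: read the wrist's pose just before it. There is no depth.
- r.hand_in(): hands the job in, once; it reports no verdict.
Trained networks look in a picture, given as the dict that the camera call returned (one of the last four; its "shot" number tells which), for a name from the list of things; names that differ only in an ending like _2 or _b are one class to them, and where a whole thing is asked for, a point or a joint stands for the part that bears it (a point fixed in the world has none). Each returns a list of dicts, best first, with "conf" (0 to 1); they miss things now and then, are a little off and sometimes report something else, mostly with a low value. They report only what shows in the picture. A call takes as long as a camera call.
- r.search_frame(picture, label): "bbox" ([left, top, right, bottom] in pixels, round what is visible of it).
- r.pinpoint(picture, label): "uv" ([column, row] in pixels: a listed point, or the origin of a listed thing).
The state is a dict: "time": time; "joint_pos": joint angles; "qd": joint speeds; "joint_efforts": joint torques, N m; "tool_pos": TCP position; "tcp_rot": TCP orientation; "ft_force": force on the tool from outside, world axes, zero at the start; "wrist_torque": the same for the moment, N m; "finger_gap": finger opening in mm.
Only numpy, scipy, OpenCV 4.12 (cv2) and the standard library are available. Lean on these libraries where they do the work, as an engineer would, in place of code of your own. Each camera call takes 0.05 s, during which the arm holds its last target. There are 200 camera calls.

## Task

Open the tea-set puzzle case: with a fingertip push the brass cam fully aside, off the board, then push the hinged puzzle board up by its front tab and over past upright, so that it rests leaning open by its own weight, and leave it so with the cam still aside. Only push: never pinch or grip the cam or the board, use no great force, and leave the other things on the table where they are.

Things in the scene. Friction and masses are not known exactly. Their poses are not given: they have to be found in the camera images.
- case: Plain wooden puzzle case, fixed: tray 140 (x) x 240 (y) x 70 mm high, shut by the puzzle board. Origin: centre of its underside; x points from the tab side (near the robot) to the hinge side, z up. Front wall's outside at x -70. A ledge there carries the cam: x -112 to -70, y 52 to 88, z 30 to 80. Two stops behind the hinge (y +-80, 30 wide, x to 110, z to 130) catch the opened board.
- board (a joint): Angle of the hinged puzzle board (rad): 0 = shut, level; grows as its front edge goes up and over towards the case's +x; 2.0 = leaning open on the stops. Its weight (150 to 310 g) shuts it below about 1.51 and carries it open above; little hinge friction, no spring. Raising it at the tab takes 1 to 2 N. It cannot be raised while the cam lies over it.
- board_hinge (a point): Point on the hinge axis (along the case's y) at mid-width, level with the board's underside: case frame (70, 0, 70) mm. The shut board reaches 140 mm from here to -x, +-120 mm in y, 10 mm thick (z 70 to 80). Axes turn with the board: x from tab to hinge, y along the hinge, z out of its top face.
- board_tab (a point): Point on the underside of the board's finger tab, moves with it. The tab is a tongue 60 mm wide, 10 mm thick, overhanging the case front by 35 mm (140 to 175 mm from the hinge), centred 50 mm to the -y side of the board's middle. The point is 160 mm from the hinge, mid-width. Below the tab is free space to the table (70 mm). Axes as board_hinge.
- cam (a joint): Angle of the brass cam about its upright pivot (rad): 0 to 0.45 at the start, arm lying over the board; grows as the arm swings to the case's +y (counter-clockwise from above); stops at 1.6, arm along the case front. Clear of the board above 1.3. It stays where it is left; pushing the stud takes about 1 N.
- cam_pivot (a point): The cam's pivot axis, at the top of the ledge: case frame (-90, 70, 80) mm. x points along the arm, z up.
- cam_stud (a point): Centre of the top of the stud on the cam's arm: an upright brass pin 10 mm across, 38 mm from the pivot, rising from the arm's top (90 mm above the table) to 116 mm above the table. Arm 14 mm wide, 45 mm long, z 82 to 90 mm; the shut board's top beneath is at 80 mm. Axes as cam_pivot.
- teapot: a bystander, to be left where it is; loose on the table, origin at the centre of its underside: mint green teapot shape, flat, about 95 x 75 x 18 mm.
- cup: a bystander, to be left where it is; loose on the table, origin at the centre of its underside: scarlet cup shape, flat, 64 x 42 x 18 mm.
- spoon: a bystander, to be left where it is; loose on the table, origin at the centre of its underside: lemon beech spoon shape, flat, 108 mm long, 36 mm wide, 14 mm high.
- plate: a bystander, to be left where it is; loose on the table, origin at the centre of its underside: cream wooden disc 76 mm across, 12 mm high.
- sugar_bowl: a bystander, to be left where it is; loose on the table, origin at the centre of its underside: turned wooden sugar bowl 64 mm across, 66 mm high.
- pencil_pot: a bystander, to be left where it is; loose on the table, origin at the centre of its underside: white pot 68 mm across, 85 mm high.
- ring_tower: a bystander, to be left where it is; loose on the table, origin at the centre of its underside: stepped wooden tower 68 mm across, 66 mm high.

How it is judged:
By the outcome, as a careful person would: the job done as asked, in the order asked, and still so for the second after the job is handed in, with the robot touching nothing.
It also fails if it takes over 61 s, if anything falls off the work surface, if the arm or the gripper's body presses on something with over 40 N, if the wrist force passes 120 N, or if a joint passes its speed limit or range.

## Working session

There is one attempt and no reset: what is moved stays moved. The work goes in short steps, Python scripts to look and compute and a shell command to move; the robot and the scene stay as the last step left them, time stands still between calls to the robot, and variables do not carry over. Pictures are saved under pics/ and viewed, about 8 in all and at most 12, crops included, and the job is handed in when it is done.

```bash
mkdir -p pics; ls; cat > h.py <<'E'
import numpy as np, cv2
from bench import r
def ray(p,uv):
    d=p["T"][:3,:3]@np.linalg.inv(p["K"])@np.array([uv[0],uv[1],1.]); return p["T"][:3,3],d
def at(p,uv,z):
    o,d=ray(p,uv); return (o+d*(z-o[2])/d[2]).round(1)
def px(p,P):
    c=np.linalg.inv(p["T"])@np.r_[P,1]; q=p["K"]@c[:3]; return q[:2]/q[2]
E
python3 - <<'E'
from h import *
Z=dict(case=0,board_hinge=70,board_tab=70,cam_pivot=80,cam_stud=116,teapot=0,cup=0,spoon=0,plate=0,sugar_bowl=0,pencil_pot=0,ring_tower=0)
for n in("top","scene"):
    p=r.snapshot(n); p["T"]=np.array(p["T"]);p["K"]=np.array(p["K"])
    cv2.imwrite(f"pics/{n}0.png",cv2.resize(p["image"][...,::-1],(800,600)))
    print(n,p["T"][:3,3].round())
    for k in Z:
        try: print(k,[(np.round(d["uv"]).tolist(),round(d["conf"],2),at(p,d["uv"],Z[k]).tolist()) for d in r.pinpoint(p,k)[:2]])
        except Exception as e: print(k,e)
s=r.sense();print(s["tool_pos"],s["tcp_rot"],s["finger_gap"],s["time"])
E
```

```text
pics
top [ 488.   15. 1051.]
case [([220.0, 247.0], 0.75, [431.0, 119.6, 0.0]), ([245.0, 183.0], 0.6, [607.4, 51.4, 0.0])]
board_hinge [([247.0, 148.0], 0.82, [690.3, 44.0, 70.0])]
board_tab [([260.0, 216.0], 0.9, [512.7, 10.8, 70.0])]
cam_pivot [([213.0, 210.0], 0.47, [529.4, 129.7, 80.0])]
cam_stud [([213.0, 195.0], 0.62, [564.0, 126.5, 116.0])]
teapot [([315.0, 242.0], 0.57, [444.2, -142.1, 0.0])]
cup [([220.0, 243.0], 0.59, [440.5, 120.8, 0.0])]
spoon [([162.0, 221.0], 0.82, [500.9, 281.1, 0.0])]
plate [([327.0, 196.0], 0.83, [569.6, -175.7, 0.0]), ([213.0, 193.0], 0.55, [578.2, 141.5, 0.0])]
sugar_bowl [([167.0, 191.0], 0.79, [585.7, 268.3, 0.0])]
pencil_pot [([176.0, 153.0], 0.89, [691.6, 247.1, 0.0])]
ring_tower [([318.0, 160.0], 0.77, [669.3, -153.6, 0.0])]
scene [1110. -353.  735.]
case []
board_hinge [([292.0, 223.0], 0.91, [689.7, 53.7, 70.0]), ([256.0, 173.0], 0.39, [496.8, 90.5, 70.0])]
board_tab [([234.0, 189.0], 0.78, [513.3, 7.9, 70.0]), ([306.0, 166.0], 0.2, [551.9, 218.7, 70.0])]
cam_pivot [([275.0, 173.0], 0.46, [533.6, 123.8, 80.0])]
cam_stud [([284.0, 168.0], 0.61, [563.8, 129.2, 116.0])]
teapot [([172.0, 217.0], 0.55, [440.9, -144.3, 0.0])]
cup [([257.0, 176.0], 0.52, [442.1, 130.4, 0.0])]
spoon [([308.0, 166.0], 0.46, [497.2, 282.9, 0.0])]
plate [([190.0, 252.0], 0.94, [568.9, -161.2, 0.0])]
sugar_bowl [([326.0, 181.0], 0.88, [578.5, 278.8, 0.0])]
pencil_pot [([353.0, 205.0], 0.89, [691.6, 269.8, 0.0])]
ring_tower [([216.0, 276.0], 0.6, [664.6, -145.8, 0.0]), ([236.0, 191.0], 0.27, [460.0, 46.6, 0.0])]
[ 197.17237872 -566.68421349  253.31209391] [ 1.79998281e+02 -1.40794911e-03 -7.08162304e+01] 85.45973025357631 1.3
```

View pictures.

View pics/top0.png

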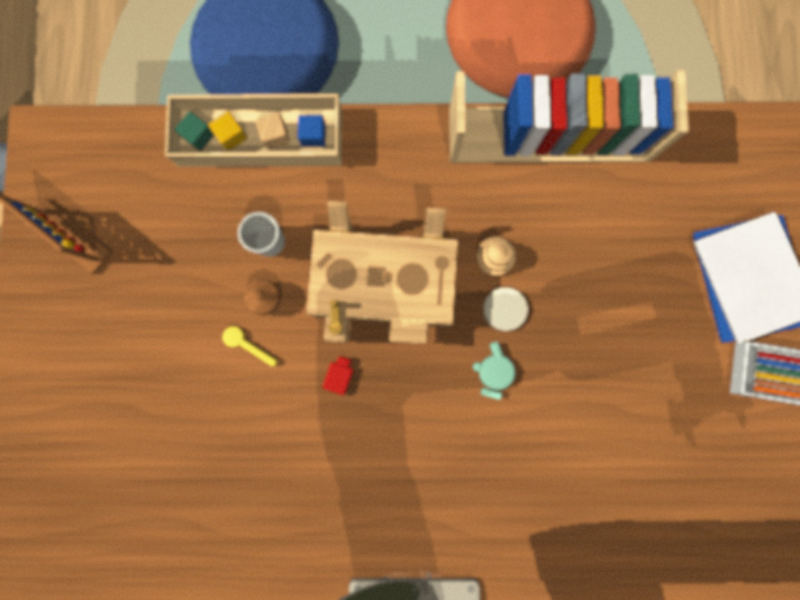

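View pics/scene0.png

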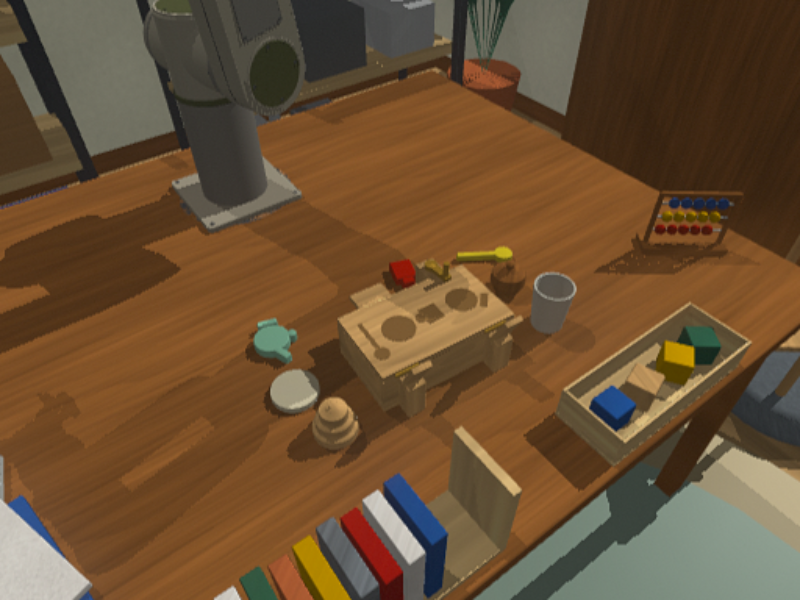

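```bash
cat > fit.py <<'E'
from h import *
from scipy.optimize import least_squares
s=.64
P={"top":[((70,0,70),(247,148)),((-90,-50,70),(260,216)),((-90,70,80),(213,210)),((70,120,80),(315*s,231*s)),((70,-120,80),(458*s,240*s)),((-70,-120,80),(453*s,323*s)),((-70,120,80),(308*s,312*s)),((110,80,130),None)],
"scene":[((70,0,70),(292,223)),((-90,-50,70),(234,189)),((-90,70,80),(275,173)),((70,120,80),(517*s,318*s)),((70,-120,80),(386*s,376*s)),((-70,-120,80),(338*s,325*s))]}
C={n:r.snapshot(n) for n in P}
def W(v,q):
    a=np.radians(v[2]);return np.array([v[0]+np.cos(a)*q[0]-np.sin(a)*q[1],v[1]+np.sin(a)*q[0]+np.cos(a)*q[1],q[2]])
def res(v): return np.concatenate([px(C[n],W(v,q))-u for n in P for q,u in P[n] if u is not None])
f=least_squares(res,[610,50,-4],loss="soft_l1");print(f.x.round(2));print(f.fun.reshape(-1,2).round(1))
E
python3 fit.py
```

```text
[614.93  50.71  -4.37]
[[-0.7  2.5]
 [ 0.9 -3.4]
 [ 1.2 -0.9]
 [-1.2 -1.3]
 [-1.  -0.6]
 [-1.2 -0. ]
 [-1.6  0.2]
 [-3.7  0.6]
 [ 1.9  2.1]
 [ 0.2 -1.3]
 [-2.  -2.4]
 [-3.2  1.8]
 [-1.6 -4.4]]
```

```bash
cat >> h.py <<'E'
from scipy.spatial.transform import Rotation as Ro
CA=np.array([615,51,-4.4])
def Wc(x,y,z):
    a=np.radians(CA[2]);c,s=np.cos(a),np.sin(a);return np.array([CA[0]+c*x-s*y,CA[1]+s*x+c*y,z])
def shift(P,s=None):
    "rows shift (m) for TCP to world P"
    s=s or r.sense(); R=Ro.from_euler("xyz",s["tcp_rot"],degrees=True)
    return (R.inv().apply(np.array(P)-s["tool_pos"])/1000).round(4)
def st():
    s=r.sense(); print("t",round(s["time"],2),"tcp",s["tool_pos"].round(1),s["tcp_rot"].round(1),"F",np.round(s["ft_force"],1),"gap",round(s["finger_gap"],1),"j",np.round(s["joint_pos"],1)); return s
E
python3 -m jog '[[-0.502,-0.565,0,-66.4,0],[-0.502,-0.565,0,-66.4,0],[-0.502,-0.565,0,-66.4,0],[-0.502,-0.565,0,-66.4,0],[-0.502,-0.565,0,-66.4,0],[-0.502,-0.565,0,-66.4,0],[-0.502,-0.565,0,-66.4,0],[-0.502,-0.565,0,-66.4,0]]'
python3 -c "
from h import *
st();print(r.nose_length,shift([566,90,253]))"
```

```text
time: 2.2
tool_pos: [392.9, -215.7, 253.6]
tcp_rot: [180.0, -0.1, -4.1]
ft_force: [1.3, -0.5, 0.9]
finger_gap: 0.1
t 2.2 tcp [ 392.9 -215.7  253.6] [ 1.8e+02 -1.0e-01 -4.1e+00] F [ 1.3 -0.5  0.9] gap 0.1 j [-35.3 -16.8 108.2   0.   88.6 -31.2]
22.0 [ 0.1508 -0.3173  0.0006]
```

```bash
python3 -m jog '[[0.151,-0.317,0,0,0],[0.151,-0.317,0,0,0],[0.151,-0.317,0,0,0],[0.151,-0.317,0,0,0],[0.151,-0.317,0,0,0],[0.151,-0.317,0,0,0],[0.151,-0.317,0,0,0],[0.151,-0.317,0,0,0]]'
cat >> h.py <<'E'
def wrist():
    s=r.sense(); p=r.snapshot("wrist"); T=np.eye(4); T[:3,:3]=Ro.from_euler("xyz",s["tcp_rot"],degrees=True).as_matrix(); T[:3,3]=s["tool_pos"]; p["T"]=T@np.array(p["tool_from_camera"]); return p
E
python3 -c "
from h import *
st();p=wrist();cv2.imwrite('pics/w1.png',p['image'][...,::-1]);print(p['T'].round(2))
for k,z in dict(cam_pivot=80,cam_stud=116,board_tab=70,board_hinge=70).items(): print(k,[(np.round(d['uv']),round(d['conf'],2),at(p,d['uv'],z)) for d in r.pinpoint(p,k)[:2]])
print([px(p,Wc(*q)).round() for q in [(-90,70,80),(-70,120,80),(-70,-120,80),(-105,-20,80)]])
"
```

```text
time: 3.0
tool_pos: [567.4, 94.7, 252.7]
tcp_rot: [-179.9, -0.0, -3.8]
ft_force: [-1.3, -1.1, -1.4]
finger_gap: -0.0
t 3.0 tcp [567.4  94.7 252.7] [-179.9   -0.    -3.8] F [-1.3 -1.1 -1.4] gap -0.0 j [ 4.3  3.6 89.4  0.1 86.9  8.2]
[[ 1.0000e+00 -6.0000e-02 -2.0000e-02  5.7278e+02]
 [-7.0000e-02 -9.5000e-01 -3.2000e-01  1.7634e+02]
 [ 0.0000e+00  3.2000e-01 -9.5000e-01  3.7227e+02]
 [ 0.0000e+00  0.0000e+00  0.0000e+00  1.0000e+00]]
cam_pivot [(array([213., 144.]), 0.82, array([530.4, 126.8,  80. ]))]
cam_stud [(array([254., 145.]), 0.67, array([568.7, 129.8, 116. ]))]
board_tab [(array([215., 254.]), 0.77, array([518.5,   5.3,  70. ]))]
board_hinge [(array([370., 209.]), 0.75, array([683.7,  46.9,  70. ]))]
[array([213., 143.]), array([234.,  86.]), array([236., 311.]), array([201., 230.])]
```

View pics/w1.png

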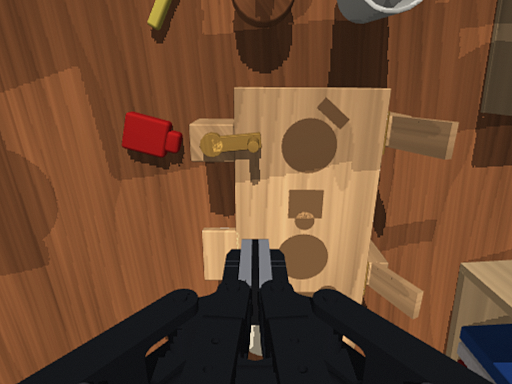

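```bash
python3 -m jog '[[0,0,0.05,0,0],[0,0,0.1,0,0],[0,0,0.132,0,0],[0,0,0.132,0,0],[0,0,0.132,0,0]]'
python3 -m jog '[[-0.003,-0.012,0,0,0],[-0.003,-0.02,0,0,0],[-0.003,-0.026,0,0,0],[-0.005,-0.031,0,0,0],[-0.007,-0.036,0,0,0],[-0.009,-0.040,0,0,0],[-0.012,-0.044,0,0,0],[-0.014,-0.047,0,0,0]]'
python3 - <<'E'
from h import *
s=st(); piv=Wc(-90,70,80)
a=np.radians(4.4); d=s['tool_pos']-piv; print("rel case",Ro.from_euler('z',4.4,degrees=True).apply(d).round(1))
E
```

```text
time: 3.75
tool_pos: [565.8, 87.3, 122.7]
tcp_rot: [179.9, -0.0, -4.3]
ft_force: [-0.1, -0.2, 0.1]
finger_gap: -0.1
time: 4.55
tool_pos: [555.0, 135.5, 122.4]
tcp_rot: [179.9, -0.0, -4.2]
ft_force: [0.7, -0.9, 0.3]
finger_gap: -0.4
t 4.55 tcp [555.  135.5 122.4] [179.9  -0.   -4.2] F [ 0.7 -0.9  0.3] gap -0.4 j [ 8.6  8.8 97.9 -0.1 73.3 12.9]
rel case [23.7  9.6 42.4]
```

```bash
python3 -m jog '[[0,-0.005,0,0,0],[0,-0.009,0,0,0],[0,-0.009,0,0,0],[0.003,0.006,0,0,0],[0.036,0.008,0,0,0],[0.038,0.006,0,0,0],[0.038,-0.028,0,0,0],[0.038,-0.028,0,0,0]]'
python3 -m jog '[[-0.01,0,0,0,0],[-0.018,0,0,0,0],[-0.024,0,0,0,0],[-0.029,0,0,0,0],[-0.034,0,0,0,0],[-0.039,0,0,0,0],[-0.043,0,0,0,0],[-0.043,0,0,0,0]]'
python3 - <<'E'
from h import *
s=st(); piv=Wc(-90,70,80)
d=s['tool_pos']-piv; print("rel case",Ro.from_euler('z',4.4,degrees=True).apply(d).round(1))
E
```

```text
time: 5.35
tool_pos: [595.4, 163.0, 122.7]
tcp_rot: [-180.0, -0.1, -4.2]
ft_force: [0.2, 0.3, 0.8]
finger_gap: 0.0
time: 6.15
tool_pos: [551.9, 166.1, 122.6]
tcp_rot: [-180.0, -0.0, -4.2]
ft_force: [-0.2, -0.0, -0.6]
finger_gap: -0.2
t 6.15 tcp [551.9 166.1 122.6] [-180.    -0.    -4.2] F [-0.2 -0.  -0.6] gap -0.2 j [11.6  9.5 97.1  0.  73.4 15.8]
rel case [18.3 39.9 42.6]
```

```bash
python3 -m jog '[[-0.003,0,0,0,0],[-0.006,0,0,0,0],[-0.006,0,0,0,0]]'
python3 -m jog '[[0.03,0,0,0,0],[0.03,0,-0.05,0,0],[0.03,0.03,-0.1,0,0],[0.03,0.06,-0.13,0,0],[0.03,0.06,-0.13,0,0]]'
python3 - <<'E'
from h import *
st();p=wrist();cv2.imwrite('pics/w2.png',p['image'][...,::-1])
for k,z in dict(cam_pivot=80,cam_stud=116,board_tab=70).items(): print(k,[(np.round(d['uv']),round(d['conf'],2),at(p,d['uv'],z)) for d in r.pinpoint(p,k)[:2]])
print(Wc(-91,108,116), px(p,Wc(-91,108,116)))
E
```

```text
time: 6.45
tool_pos: [548.6, 166.2, 123.4]
tcp_rot: [-179.9, -0.4, -4.2]
ft_force: [13.8, -0.4, -7.2]
finger_gap: 0.2
time: 6.95
tool_pos: [576.0, 101.1, 260.7]
tcp_rot: [-179.9, -1.0, -4.3]
ft_force: [0.6, 0.7, 1.3]
finger_gap: -0.1
t 6.95 tcp [576.  101.1 260.7] [-179.9   -1.    -4.3] F [0.6 0.7 1.3] gap -0.1 j [ 5.   4.1 88.1 -0.1 86.8  9.3]
cam_pivot [(array([202., 152.]), 0.96, array([530.4, 125.2,  80. ])), (array([247.,   7.]), 0.69, array([583.7, 244.1,  80. ]))]
cam_stud [(array([195., 113.]), 0.9, array([534.1, 164.4, 116. ]))]
board_tab [(array([209., 253.]), 0.58, array([521.6,   9.3,  70. ]))]
[532.55385459 165.6631288  116.        ] [192.43613788 111.2536994 ]
```

View pics/w2.png

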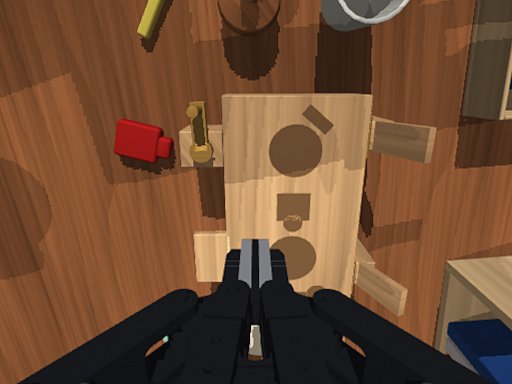

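```bash
for i in 1 ; do python3 -m jog '[[0,0,-0.7,0,0],[0,0,-0.7,0,0],[0,0,-0.7,0,0],[0,0,-0.7,0,0],[0,0,-0.7,0,0],[0,0,-0.7,0,0],[0,0,-0.7,0,0],[0,0,-0.7,0,0]]'; done
python3 -m jog '[[0,0,-0.4,0,0],[0,0,-0.4,0,0],[0,0,-0.4,0,0],[0,0,-0.4,0,0],[0,0,-0.4,0,0],[0,0,-0.4,0,0],[0,0,-0.4,0,0],[0,0,-0.4,0,0]]'
python3 -c "
from h import *
st()"
```

```text
time: 7.95
tool_pos: [571.1, 105.1, 645.1]
tcp_rot: [-179.9, -0.2, -4.1]
ft_force: [0.9, 0.4, 0.6]
finger_gap: -0.3
time: 8.75
tool_pos: [454.7, 83.4, 782.0]
tcp_rot: [-179.6, -1.4, -4.1]
ft_force: [0.6, -0.0, -1.0]
finger_gap: 0.3
t 8.75 tcp [454.7  83.4 782. ] [-179.6   -1.4   -4.1] F [ 0.6 -0.  -1. ] gap 0.3 j [  3.9  24.5   1.4   0.4 152.6   8.3]
```

```bash
python3 -m jog '[[0,0,-0.4,0,0],[0,0,-0.4,0,0],[0,0,-0.4,0,0],[0,0,-0.4,0,0],[0,0,-0.4,0,0],[0,0,-0.4,0,0],[0,0,-0.4,0,0],[0,0,-0.4,0,0]]'
python3 -c "
from h import *
st()"
```

```text
time: 9.55
tool_pos: [382.2, 70.3, 825.5]
tcp_rot: [-179.3, -3.6, -4.1]
ft_force: [0.8, 0.7, 0.8]
finger_gap: 0.1
t 9.55 tcp [382.2  70.3 825.5] [-179.3   -3.6   -4.1] F [0.8 0.7 0.8] gap 0.1 j [  2.6  18.5   1.4   0.8 156.5   7.4]
```

```bash
python3 -m jog '[[-0.3,0,-0.4,0,0],[-0.3,0,-0.4,0,0],[-0.3,0,-0.4,0,0],[-0.3,0,-0.4,0,0],[-0.3,0,-0.4,0,0],[-0.3,0,-0.4,0,0],[-0.3,0,-0.4,0,0],[-0.3,0,-0.4,0,0]]'
python3 -m jog '[[-0.3,0,-0.4,0,0],[-0.3,0,-0.4,0,0],[-0.3,0,-0.4,0,0],[-0.3,0,-0.4,0,0],[-0.3,0,-0.4,0,0],[-0.3,0,-0.4,0,0],[-0.3,0,-0.4,0,0],[-0.3,0,-0.4,0,0]]'
python3 -c "
from h import *
st()"
```

```text
time: 10.35
tool_pos: [322.0, 127.5, 854.7]
tcp_rot: [-178.3, -8.1, -4.2]
ft_force: [1.3, -0.4, -0.0]
finger_gap: 0.4
time: 11.15
tool_pos: [219.0, 209.4, 877.0]
tcp_rot: [-176.3, -12.2, -4.4]
ft_force: [-0.2, -0.6, -0.1]
finger_gap: 0.1
t 11.15 tcp [219.  209.4 877. ] [-176.3  -12.2   -4.4] F [-0.2 -0.6 -0.1] gap 0.1 j [ 40.8  10.2   1.4 -15.2 156.5  30.3]
```

```bash
python3 -m jog '[[0,0.2,-0.4,0,0],[0,0.2,-0.4,0,0],[0,0.2,-0.4,0,0],[0,0.2,-0.4,0,0],[0,0.2,-0.4,0,0],[0,0.2,-0.4,0,0],[0,0.2,-0.4,0,0],[0,0.2,-0.4,0,0]]'
python3 -m jog '[[-0.1,0.1,-0.4,0,0],[-0.1,0.1,-0.4,0,0],[-0.1,0.1,-0.4,0,0],[-0.1,0.1,-0.4,0,0],[-0.1,0.1,-0.4,0,0],[-0.1,0.1,-0.4,0,0],[-0.1,0.1,-0.4,0,0],[-0.1,0.1,-0.4,0,0]]'
python3 -c "
from h import *
st()"
```

```text
time: 11.95
tool_pos: [235.7, 120.5, 898.6]
tcp_rot: [-175.4, -16.0, -4.7]
ft_force: [0.6, -0.4, -0.3]
finger_gap: -0.3
time: 12.75
tool_pos: [167.0, 123.7, 916.1]
tcp_rot: [-174.8, -20.2, -5.1]
ft_force: [-0.5, -0.0, -0.7]
finger_gap: 0.4
t 12.75 tcp [167.  123.7 916.1] [-174.8  -20.2   -5.1] F [-0.5 -0.  -0.7] gap 0.4 j [ 38.9   1.7   1.3 -25.9 156.5  17.4]
```

```bash
python3 -m jog '[[0,0.25,-0.4,0,0],[0,0.25,-0.4,0,0],[0,0.25,-0.4,0,0],[0,0.25,-0.4,0,0],[0,0.25,-0.4,0,0],[0,0.25,-0.4,0,0],[0,0.25,-0.4,0,0],[0,0.25,-0.4,0,0]]'
python3 -m jog '[[-0.1,0.1,-0.4,0,0],[-0.1,0.1,-0.4,0,0],[-0.1,0.1,-0.4,0,0],[-0.1,0.1,-0.4,0,0],[-0.1,0.1,-0.4,0,0],[-0.1,0.1,-0.4,0,0],[-0.1,0.1,-0.4,0,0],[-0.1,0.1,-0.4,0,0]]'
python3 -m jog '[[-0.15,0.05,-0.4,0,0],[-0.15,0.05,-0.4,0,0],[-0.15,0.05,-0.4,0,0],[-0.15,0.05,-0.4,0,0],[-0.15,0.05,-0.4,0,0],[-0.15,0.05,-0.4,0,0],[-0.15,0.05,-0.4,0,0],[-0.15,0.05,-0.4,0,0]]'
python3 -c "
from h import *
st()"
```

```text
time: 13.55
tool_pos: [87.7, 13.3, 931.2]
tcp_rot: [-173.9, -24.3, -5.1]
ft_force: [0.7, 0.0, 0.3]
finger_gap: -0.2
time: 14.35
tool_pos: [58.5, -66.0, 931.2]
tcp_rot: [-173.8, -27.4, -5.5]
ft_force: [-0.8, 0.1, 0.1]
finger_gap: 0.1
time: 15.15
tool_pos: [12.8, -120.2, 925.6]
tcp_rot: [-174.3, -30.9, -5.8]
ft_force: [-0.1, -0.4, 0.1]
finger_gap: -0.3
t 15.15 tcp [  12.8 -120.2  925.6] [-174.3  -30.9   -5.8] F [-0.1 -0.4  0.1] gap -0.3 j [ 53.4 -17.6   1.4 -76.6 156.5 -22.2]
```

```bash
python3 -c "
from h import *
print(shift([420,10,550]))"
```

```text
[ 0.1437 -0.1185  0.5377]
```

```bash
python3 -m jog '[[0.144,-0.119,0.538,0,0],[0.144,-0.119,0.538,0,0],[0.144,-0.119,0.538,0,0],[0.144,-0.119,0.538,0,0],[0.144,-0.119,0.538,0,0],[0.144,-0.119,0.538,0,0],[0.144,-0.119,0.538,0,0],[0.144,-0.119,0.538,0,0]]'
python3 -c "
from h import *
st();print(shift([420,10,500]))"
```

```text
time: 15.95
tool_pos: [153.5, -52.5, 765.7]
tcp_rot: [-174.5, -31.6, -5.2]
ft_force: [-0.2, 1.0, 0.4]
finger_gap: 0.3
t 15.95 tcp [153.5 -52.5 765.7] [-174.5  -31.6   -5.2] F [-0.2  1.   0.4] gap 0.3 j [112.  -50.9  69.3 -76.5 148.5  44.2]
[ 0.082  -0.0514  0.369 ]
```

```bash
python3 -m jog '[[0.22,-0.05,0.28,0,0],[0.22,-0.05,0.28,0,0],[0.22,-0.05,0.28,0,0],[0.22,-0.05,0.28,0,0],[0.22,-0.05,0.28,0,0],[0.22,-0.05,0.28,0,0],[0.22,-0.05,0.28,0,0],[0.22,-0.05,0.28,0,0]]'
python3 -c "
from h import *
st();print(shift([420,10,500]))"
```

```text
time: 16.75
tool_pos: [155.7, -33.9, 759.6]
tcp_rot: [-173.6, -32.6, -5.4]
ft_force: [0.4, 0.8, -1.0]
finger_gap: -0.2
t 16.75 tcp [155.7 -33.9 759.6] [-173.6  -32.6   -5.4] F [ 0.4  0.8 -1. ] gap -0.2 j [115.7 -51.1  71.6 -76.6 148.   48.4]
[ 0.0785 -0.0283  0.3636]
```

```bash
python3 -c "
from h import *
s=st();print(shift([90,170,850]))"
```

```text
t 16.75 tcp [155.7 -33.9 759.6] [-173.6  -32.6   -5.4] F [ 0.4  0.8 -1. ] gap -0.2 j [115.7 -51.1  71.6 -76.6 148.   48.4]
[-0.0226 -0.2091 -0.0991]
```

```bash
python3 -m jog '[[-0.023,-0.209,-0.1,0,0],[-0.023,-0.209,-0.1,0,0],[-0.023,-0.209,-0.1,0,0],[-0.023,-0.209,-0.1,0,0],[-0.023,-0.209,-0.1,0,0],[-0.023,-0.209,-0.1,0,0],[-0.023,-0.209,-0.1,0,0],[-0.023,-0.209,-0.1,0,0]]'
python3 -c "
from h import *
st();print(shift([200,200,800]))"
```

```text
time: 17.55
tool_pos: [89.4, 169.1, 850.8]
tcp_rot: [-173.5, -32.5, -5.5]
ft_force: [0.2, 0.4, 0.6]
finger_gap: -0.1
t 17.55 tcp [ 89.4 169.1 850.8] [-173.5  -32.5   -5.5] F [0.2 0.4 0.6] gap -0.1 j [106.3 -19.8  45.4 -62.8 142.8  54.7]
[ 0.063  -0.0298  0.1045]
```

Reached. Now swing forward on the +y side.

```bash
python3 -m jog '[[0.063,-0.03,0.105,0,0],[0.063,-0.03,0.105,0,0],[0.063,-0.03,0.105,0,0],[0.063,-0.03,0.105,0,0],[0.063,-0.03,0.105,0,0],[0.063,-0.03,0.105,0,0],[0.063,-0.03,0.105,0,0],[0.063,-0.03,0.105,0,0]]'
python3 -c "
from h import *
st();print(shift([400,100,550]))"
```

```text
time: 18.35
tool_pos: [199.0, 199.8, 800.6]
tcp_rot: [-173.3, -32.6, -5.4]
ft_force: [-0.5, -0.3, 0.6]
finger_gap: 0.2
t 18.35 tcp [199.  199.8 800.6] [-173.3  -32.6   -5.4] F [-0.5 -0.3  0.6] gap 0.2 j [ 69.2 -27.3  58.5 -36.7 125.7  44.7]
[0.0415 0.1174 0.3125]
```

```bash
python3 -m jog '[[0.042,0.117,0.312,0,0],[0.042,0.117,0.312,0,0],[0.042,0.117,0.312,0,0],[0.042,0.117,0.312,0,0],[0.042,0.117,0.312,0,0],[0.042,0.117,0.312,0,0],[0.042,0.117,0.312,0,0],[0.042,0.117,0.312,0,0]]'
python3 -c "
from h import *
st();print(shift([400,10,250]), Wc(-105,-50,70), Wc(-90,-50,70))"
```

```text
time: 19.15
tool_pos: [401.1, 99.8, 545.1]
tcp_rot: [-173.5, -32.2, -5.3]
ft_force: [0.1, -0.1, -1.1]
finger_gap: -0.2
t 19.15 tcp [401.1  99.8 545.1] [-173.5  -32.2   -5.3] F [ 0.1 -0.1 -1.1] gap -0.2 j [ 6.900e+00 -4.640e+01  1.021e+02 -1.000e-01  9.150e+01  1.030e+01]
[-0.1511  0.1177  0.2418] [506.47350961   9.20286034  70.        ] [521.42930089   8.05207492  70.        ]
```

```bash
python3 -m jog '[[-0.151,0.118,0.242,0,0],[-0.151,0.118,0.242,0,0],[-0.151,0.118,0.242,0,0],[-0.151,0.118,0.242,0,0],[-0.151,0.118,0.242,0,0],[-0.151,0.118,0.242,0,0],[-0.151,0.118,0.242,0,0],[-0.151,0.118,0.242,0,0]]'
cat >> h.py <<'E'
def tip(s):
    R=Ro.from_euler("xyz",s["tcp_rot"],degrees=True).as_matrix(); return s["tool_pos"]+22*R[:,2]
def tcp_for_tip(P,s):
    return np.array(P)-(tip(s)-s["tool_pos"])
E
python3 -c "
from h import *
s=st();print(tip(s));t=tcp_for_tip([470,10,45],s);print(t,shift(t)); print(Ro.from_euler('xyz',s['tcp_rot'],degrees=True).as_matrix().round(2))"
```

```text
time: 19.95
tool_pos: [445.7, 8.2, 246.7]
tcp_rot: [-173.6, -29.7, -4.9]
ft_force: [0.1, -1.4, 0.5]
finger_gap: -0.0
t 19.95 tcp [445.7   8.2 246.7] [-173.6  -29.7   -4.9] F [ 0.1 -1.4  0.5] gap -0.0 j [-14.  -51.1 135.5  11.8  67.5 -12.7]
[456.74978632   9.74372953 227.6997612 ]
[458.98279168   8.45970179  63.98021608] [-0.0792  0.0172  0.1643]
[[ 0.87 -0.03  0.5 ]
 [-0.07 -0.99  0.07]
 [ 0.5  -0.1  -0.86]]
```

```bash
cat > kin.py <<'E'
import numpy as np
from scipy.optimize import least_squares
D=np.array([[600,253.3,7.47,85.27,87.26],[448.2,253.6,-16.8,108.2,88.6],[575.2,252.7,3.6,89.4,86.9],[571.1,122.4,8.8,97.9,73.3],[462.2,782,24.5,1.4,152.6],[413.3,545,-46.4,102.1,91.5],[576.4,166.1*0+122.6,9.5,97.1,73.4]])
def fk(v,q):
    a1,d1,a2,a3,de,L=v;q2,q3,q5=np.radians(q);A=q2+q3;B=A+q5
    return np.array([a1+a2*np.sin(q2)+a3*np.sin(A+de)+L*np.sin(B),d1+a2*np.cos(q2)+a3*np.cos(A+de)+L*np.cos(B)])
f=least_squares(lambda v:np.concatenate([fk(v,d[2:])-d[:2] for d in D]),[50,350,350,350,0,250]);V=f.x
print(V.round(2),f.fun.round(1))
lo=[-51.17,1.28,0];hi=[129.36,143.12,156.53]
for t in (20,25,30,35,45):
  for tx,tz in((470,45),(490,45),(490,55),(505,60),(687,225)):
    R=tx-22*np.sin(np.radians(t));Z=tz+22*np.cos(np.radians(t))
    best=None
    for s in([0,90,90],[-40,135,60],[30,90,30]):
        g=least_squares(lambda q:np.r_[fk(V,q)-[R,Z],sum(q)-180+t],s,bounds=(lo,hi))
        if best is None or g.cost<best.cost:best=g
    print(t,tx,tz,best.x.round(0),round(best.cost,2))
E
python3 kin.py
```

```text
[3.5200e+00 3.1786e+02 3.6756e+02 5.5601e+02 1.1000e-01 3.4044e+02] [ 0.2 -0.  -0.1 -0.   0.5  0.5 -0.  -0.1 -0.  -0.2 -0.   0.1 -0.5 -0.2]
20 470 45 [-23. 136.  47.] 0.0
20 490 45 [-19. 133.  46.] 0.0
20 490 55 [-20. 132.  48.] 0.0
20 505 60 [-17. 130.  48.] 0.0
20 687 225 [ 3. 93. 64.] 0.0
25 470 45 [-28. 141.  43.] 0.0
25 490 45 [-23. 137.  41.] 0.0
25 490 55 [-25. 137.  43.] 0.0
25 505 60 [-22. 135.  42.] 0.0
25 687 225 [-2. 99. 58.] 0.0
30 470 45 [-31. 143.  40.] 3.47
30 490 45 [-28. 142.  36.] 0.0
30 490 55 [-30. 142.  38.] 0.0
30 505 60 [-27. 139.  37.] 0.0
30 687 225 [ -5. 104.  51.] 0.0
35 470 45 [-31. 143.  40.] 30.93
35 490 45 [-29. 143.  35.] 9.49
35 490 55 [-31. 143.  37.] 8.42
35 505 60 [-30. 143.  33.] 0.83
35 687 225 [ -9. 109.  45.] 0.0
45 470 45 [-30. 143.  40.] 167.18
45 490 45 [-29. 143.  35.] 109.12
45 490 55 [-30. 143.  36.] 105.55
45 505 60 [-30. 143.  33.] 68.61
45 687 225 [-15. 119.  31.] 0.0
```

```bash
python3 -c "
from h import *
s=st();t=tcp_for_tip([480,10,45],s);print(t,shift(t))"

```

```text
t 19.95 tcp [445.7   8.2 246.7] [-173.6  -29.7   -4.9] F [ 0.1 -1.4  0.5] gap -0.0 j [-14.  -51.1 135.5  11.8  67.5 -12.7]
[468.98279168   8.45970179  63.98021608] [-0.0706  0.0169  0.1693]
```

```bash
python3 -m jog '[[-0.012,0.005,0.05,0,0],[-0.023,0.009,0.098,0,0],[-0.023,0.009,0.098,0,0],[-0.023,0.009,0.098,0,0],[-0.023,0.009,0.098,0,0]]'
python3 -c "
from h import *
s=st();print(tip(s));t=tcp_for_tip([480,10,45],s);print(t,shift(t))"
```

```text
time: 20.45
tool_pos: [476.4, 8.2, 154.1]
tcp_rot: [-173.6, -30.0, -4.8]
ft_force: [-0.9, -0.1, 0.9]
finger_gap: 0.0
t 20.45 tcp [476.4   8.2 154.1] [-173.6  -30.    -4.8] F [-0.9 -0.1  0.9] gap 0.0 j [-12.7 -39.7 139.3  13.1  52.1 -15.1]
[487.51884305   9.77110569 135.19188155]
[468.89435072   8.45944102  63.92858241] [-0.0516  0.0087  0.0738]
```

```bash
python3 -m jog '[[-0.027,0.005,0.037,0,0],[-0.052,0.009,0.074,0,0],[-0.052,0.009,0.074,0,0],[-0.052,0.009,0.074,0,0],[-0.052,0.009,0.074,0,0]]'
python3 -c "
from h import *
s=st();print(tip(s));R=Ro.from_euler('xyz',s['tcp_rot'],degrees=True).as_matrix()
print(R.round(3)); p=r.snapshot('scene');cv2.imwrite('pics/s3.png',cv2.resize(p['image'][80:280,150:400,::-1],(800,640))[:600])"
```

```text
time: 20.95
tool_pos: [478.6, 7.4, 69.2]
tcp_rot: [-173.7, -30.0, -4.7]
ft_force: [-0.4, 0.2, 0.8]
finger_gap: 0.1
t 20.95 tcp [478.6   7.4  69.2] [-173.7  -30.    -4.7] F [-0.4  0.2  0.8] gap 0.1 j [-12.7 -29.7 142.9  16.5  39.  -20.1]
[489.72547035   8.88368252  50.28731764]
[[ 0.863 -0.026  0.505]
 [-0.071 -0.995  0.07 ]
 [ 0.5   -0.096 -0.86 ]]
```

View pics/s3.png

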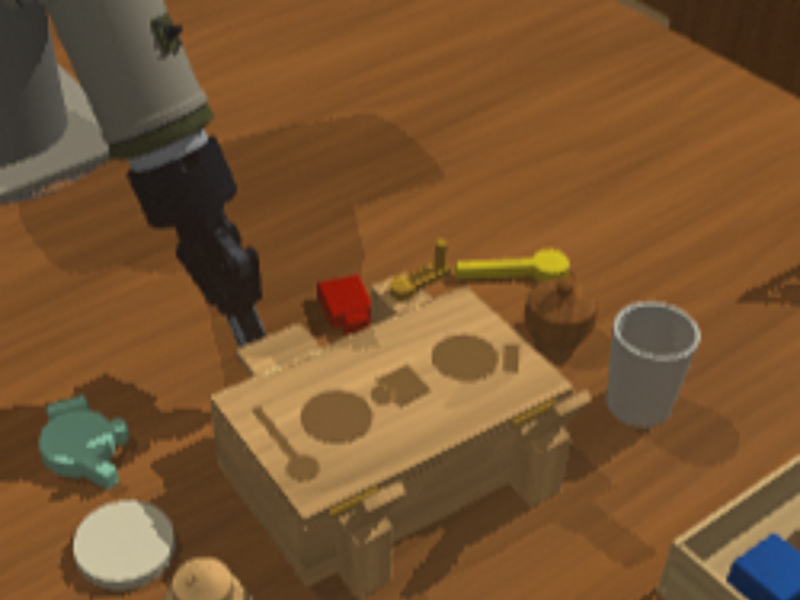

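```bash
python3 -m jog '[[0.007,0,0.004,0,0],[0.010,0.001,0.006,0,0],[0.0135,0,0.001,0,0],[0.018,-0.001,-0.006,0,0],[0.022,-0.0015,-0.0125,0,0],[0.027,-0.002,-0.019,0,0],[0.032,-0.003,-0.024,0,0],[0.0365,-0.003,-0.028,0,0]]'
cat > arc.py <<'E'
import sys
from h import *
s=st();t=tip(s);print("tip",t.round(1)); cx,cz=float(sys.argv[1]),float(sys.argv[2])  # tip offset from tab edge corner
R=Ro.from_euler('xyz',s['tcp_rot'],degrees=True)
for th in map(float,sys.argv[3:]):
    P=Wc(70-175*np.cos(th),-50,70+175*np.sin(th))+[cx,0,cz]
    print(th,P.round(0),(R.inv().apply(P-t)/1000).round(4))
E
python3 arc.py -3 -20 0.2 0.25 0.3 0.4 0.5
python3 -c "
from h import *
p=r.snapshot('scene');cv2.imwrite('pics/s4.png',cv2.resize(p['image'][80:280,150:400,::-1],(800,640))[:600])"
```

```text
time: 21.8
tool_pos: [495.9, 5.9, 112.8]
tcp_rot: [-173.7, -30.0, -4.7]
ft_force: [-8.6, 1.8, 0.9]
finger_gap: 0.2
t 21.8 tcp [495.9   5.9 112.8] [-173.7  -30.    -4.7] F [-8.6  1.8  0.9] gap 0.2 j [-12.3 -30.8 138.6  14.6  44.1 -17.3]
tip [507.    7.4  93.8]
0.2 [507.   9.  85.] [-0.0047 -0.0006  0.0079]
0.25 [509.   9.  93.] [ 0.0012 -0.0013  0.0015]
0.3 [511.   9. 102.] [ 0.0075 -0.002  -0.0046]
0.4 [517.   8. 118.] [ 0.0209 -0.0033 -0.0157]
0.5 [525.   8. 134.] [ 0.0354 -0.0044 -0.0255]
```

View pics/s4.png

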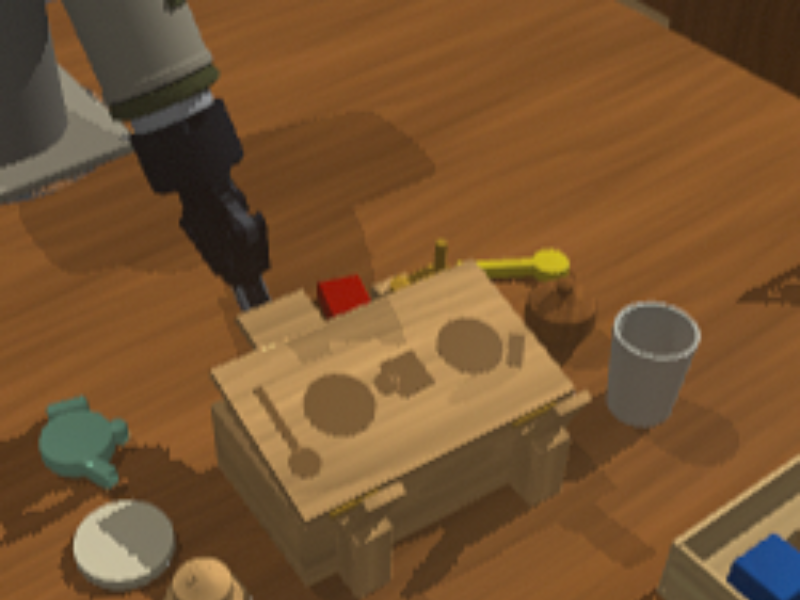

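```bash
python3 arc.py -5 -20 0.3 0.36 0.42 0.48 0.54 0.6 0.66 0.72
```

```text
t 21.85 tcp [496.6   5.8 113.7] [-173.7  -30.1   -4.7] F [-8.4  0.8  2.7] gap -0.0 j [-12.3 -30.8 138.5  14.6  44.1 -17.3]
tip [507.7   7.3  94.8]
0.3 [509.   9. 102.] [ 0.0047 -0.002  -0.005 ]
0.36 [513.   8. 112.] [ 0.0126 -0.0028 -0.0119]
0.42 [517.   8. 121.] [ 0.021  -0.0035 -0.0182]
0.48 [521.   8. 131.] [ 0.0297 -0.0041 -0.0241]
0.54 [526.   7. 140.] [ 0.0387 -0.0048 -0.0294]
0.6 [532.   7. 149.] [ 0.048  -0.0053 -0.0342]
0.66 [538.   6. 157.] [ 0.0576 -0.0058 -0.0384]
0.72 [545.   6. 165.] [ 0.0675 -0.0062 -0.042 ]
```

```bash
python3 -m jog '[[0.005,-0.002,-0.005,0,0],[0.013,-0.003,-0.012,0,0],[0.021,-0.0035,-0.018,0,0],[0.030,-0.004,-0.024,0,0],[0.039,-0.005,-0.0295,0,0],[0.048,-0.005,-0.034,0,0],[0.0575,-0.006,-0.0385,0,0],[0.0675,-0.006,-0.042,0,0]]'
python3 arc.py -5 -20 0.72 0.79 0.86 0.93 1.0 1.07 1.13 1.19 1.25
python3 -c "
from h import *
p=r.snapshot('scene');cv2.imwrite('pics/s5.png',cv2.resize(p['image'][60:260,150:400,::-1],(800,640))[:600])"
```

```text
time: 22.65
tool_pos: [534.4, 4.1, 185.2]
tcp_rot: [-173.7, -30.1, -4.7]
ft_force: [-1.2, 0.9, -0.2]
finger_gap: -0.2
t 22.65 tcp [534.4   4.1 185.2] [-173.7  -30.1   -4.7] F [-1.2  0.9 -0.2] gap -0.2 j [-11.3 -28.2 128.9  12.5  50.6 -13.8]
tip [545.5   5.6 166.2]
0.72 [545.   6. 165.] [-0.0011 -0.0002  0.0004]
0.79 [553.   5. 174.] [ 0.0107 -0.0006 -0.0031]
0.86 [562.   5. 183.] [ 0.0226 -0.0009 -0.0057]
0.93 [572.   4. 190.] [ 0.0347 -0.0012 -0.0076]
1.0 [582.   3. 197.] [ 0.0469 -0.0013 -0.0085]
1.07 [592.   2. 204.] [ 0.0592 -0.0014 -0.0086]
1.13 [602.   2. 208.] [ 0.0697 -0.0014 -0.0081]
1.19 [611.   1. 212.] [ 0.0801 -0.0013 -0.0069]
1.25 [621.   0. 216.] [ 0.0904 -0.0011 -0.005 ]
```

View pics/s5.png

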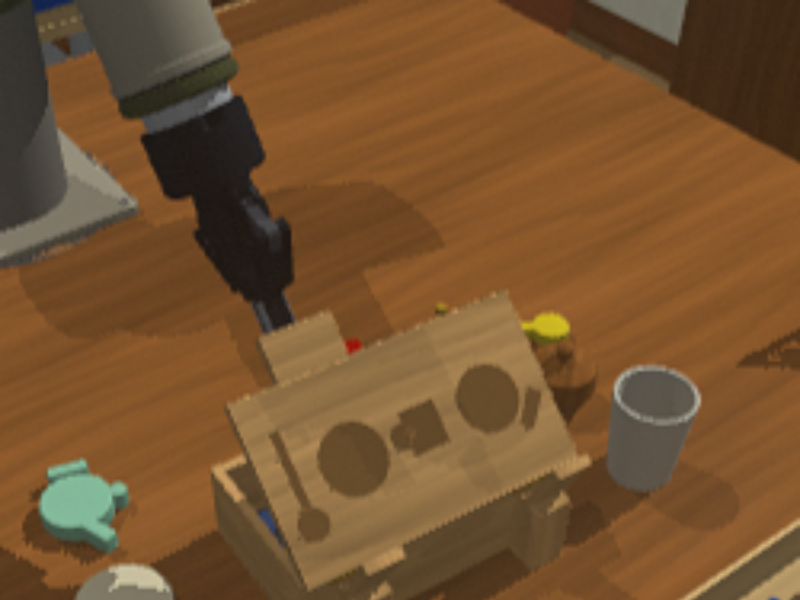

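```bash
python3 -m jog '[[0.011,-0.0005,-0.003,0,0],[0.0225,-0.001,-0.0055,0,0],[0.0345,-0.001,-0.0075,0,0],[0.047,-0.001,-0.0085,0,0],[0.059,-0.001,-0.0085,0,0],[0.0695,-0.001,-0.008,0,0],[0.080,-0.001,-0.007,0,0],[0.090,-0.001,-0.005,0,0]]'
python3 arc.py -5 -20 1.25 1.3 1.35 1.4 1.45 1.5 1.55 1.6 1.65
```

```text
time: 23.5
tool_pos: [611.6, -2.0, 237.3]
tcp_rot: [-173.7, -30.3, -4.7]
ft_force: [-0.6, -0.5, -0.2]
finger_gap: -0.1
t 23.5 tcp [611.6  -2.  237.3] [-173.7  -30.3   -4.7] F [-0.6 -0.5 -0.2] gap -0.1 j [-10.1 -16.3 114.6  11.4  52.6 -11.7]
tip [ 6.227e+02 -5.000e-01  2.184e+02]
1.25 [621.   0. 216.] [-0.0028 -0.0003  0.0011]
1.3 [629.  -1. 219.] [ 0.0058 -0.0001  0.0031]
1.35 [638.  -1. 221.] [0.0142 0.0001 0.0055]
1.4 [646.  -2. 222.] [0.0224 0.0004 0.0084]
1.45 [655.  -3. 224.] [0.0305 0.0007 0.0116]
1.5 [664.  -3. 225.] [0.0385 0.0011 0.0153]
1.55 [672.  -4. 225.] [0.0462 0.0015 0.0193]
1.6 [681.  -5. 225.] [0.0538 0.002  0.0238]
1.65 [690.  -5. 224.] [0.0611 0.0024 0.0286]
```

```bash
python3 -m jog '[[0.006,0,0.003,0,0],[0.014,0,0.0055,0,0],[0.0225,0.0005,0.0085,0,0],[0.0305,0.001,0.0115,0,0],[0.0385,0.001,0.0155,0,0],[0.046,0.0015,0.0195,0,0],[0.054,0.002,0.024,0,0],[0.061,0.0025,0.0285,0,0]]'
python3 -c "
from h import *
s=st();print(tip(s))
p=r.snapshot('scene');cv2.imwrite('pics/s6.png',cv2.resize(p['image'][60:260,150:400,::-1],(800,640))[:600])"
```

```text
time: 24.3
tool_pos: [679.3, -7.0, 243.3]
tcp_rot: [-173.7, -30.3, -4.7]
ft_force: [1.3, 0.7, -0.5]
finger_gap: 0.1
t 24.3 tcp [679.3  -7.  243.3] [-173.7  -30.3   -4.7] F [ 1.3  0.7 -0.5] gap 0.1 j [ -9.3  -5.2 104.3  11.   51.6 -10.9]
[690.46973247  -5.44009784 224.39808038]
```

View pics/s6.png

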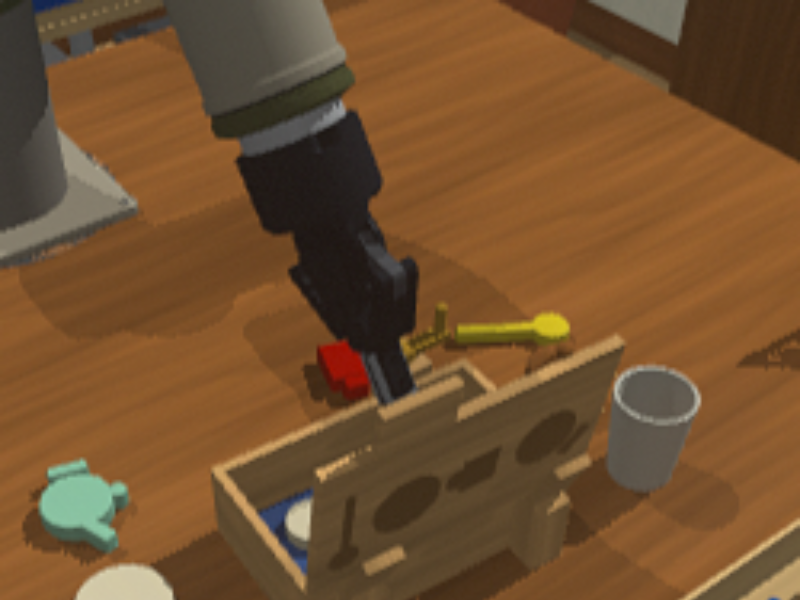

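```bash
python3 -m jog '[[0.006,0,0.004,0,0],[0.012,0.001,0.008,0,0],[0.018,0.001,0.012,0,0],[0.022,0.001,0.015,0,0],[0.022,0.001,0.015,0,0],[0.022,0.001,0.015,0,0],[0.022,0.001,0.015,0,0]]'
python3 -m jog '[[-0.04,0,-0.03,0,0],[-0.08,0,-0.06,0,0],[-0.09,0,-0.12,0,0],[-0.09,0,-0.2,0,0],[-0.09,0,-0.25,0,0],[-0.09,0,-0.25,0,0],[-0.09,0,-0.25,0,0]]'
python3 -c "
from h import *
s=st();print(tip(s))
p=r.snapshot('scene');cv2.imwrite('pics/s7.png',cv2.resize(p['image'][...,::-1],(800,600)))
Z=dict(teapot=0,cup=0,spoon=0,plate=0,sugar_bowl=0,pencil_pot=0,ring_tower=0,cam_stud=116,cam_pivot=80,board_tab=100)
for n in('scene','top'):
  p=r.snapshot(n)
  for k in Z: print(n,k,[(np.round(d['uv']).tolist(),round(d['conf'],2),at(p,d['uv'],Z[k]).tolist()) for d in r.pinpoint(p,k)[:1]])
st()"
```

```text
time: 25.05
tool_pos: [706.3, -8.5, 241.5]
tcp_rot: [-173.7, -30.3, -4.7]
ft_force: [0.3, 0.0, 0.1]
finger_gap: 0.3
time: 25.75
tool_pos: [501.3, -19.9, 419.3]
tcp_rot: [-173.8, -31.1, -4.6]
ft_force: [1.3, -0.3, 0.8]
finger_gap: 0.1
t 25.75 tcp [501.3 -19.9 419.3] [-173.8  -31.1   -4.6] F [ 1.3 -0.3  0.8] gap 0.1 j [-16.5 -37.7 110.9  12.4  77.7 -13.1]
[512.71525449 -18.46207307 400.52554547]
scene teapot [([175.0, 216.0], 0.97, [444.3, -137.2, 0.0])]
scene cup []
scene spoon [([305.0, 165.0], 0.78, [487.9, 276.7, 0.0])]
scene plate [([188.0, 246.0], 0.55, [549.7, -157.6, 0.0])]
scene sugar_bowl [([321.0, 180.0], 0.8, [569.1, 268.9, 0.0])]
scene pencil_pot [([352.0, 207.0], 0.85, [695.2, 264.5, 0.0])]
scene ring_tower [([213.0, 275.0], 0.62, [658.9, -150.4, 0.0])]
scene cam_stud [([287.0, 156.0], 0.71, [530.7, 165.6, 116.0])]
scene cam_pivot []
scene board_tab [([290.0, 204.0], 0.89, [661.1, 69.4, 100.0])]
top teapot [([315.0, 238.0], 0.75, [453.7, -141.5, 0.0])]
top cup [([220.0, 243.0], 0.54, [440.7, 119.9, 0.0])]
top spoon [([163.0, 223.0], 0.64, [495.4, 277.4, 0.0])]
top plate [([326.0, 196.0], 0.74, [569.3, -175.5, 0.0])]
top sugar_bowl [([169.0, 193.0], 0.94, [579.8, 262.3, 0.0])]
top pencil_pot [([173.0, 156.0], 0.55, [682.8, 255.4, 0.0])]
top ring_tower [([314.0, 162.0], 0.62, [666.5, -143.5, 0.0])]
top cam_stud [([196.0, 209.0], 0.59, [528.7, 168.3, 116.0])]
top cam_pivot [([212.0, 211.0], 0.44, [526.6, 133.6, 80.0])]
top board_tab [([269.0, 113.0], 0.75, [775.9, -14.2, 100.0])]
t 26.9 tcp [501.6 -19.4 410.5] [-173.7  -30.3   -4.7] F [ 0.3 -0.4 -0.8] gap 0.1 j [-16.4 -37.2 111.3  12.4  77.5 -13.1]
```

View pics/s7.png

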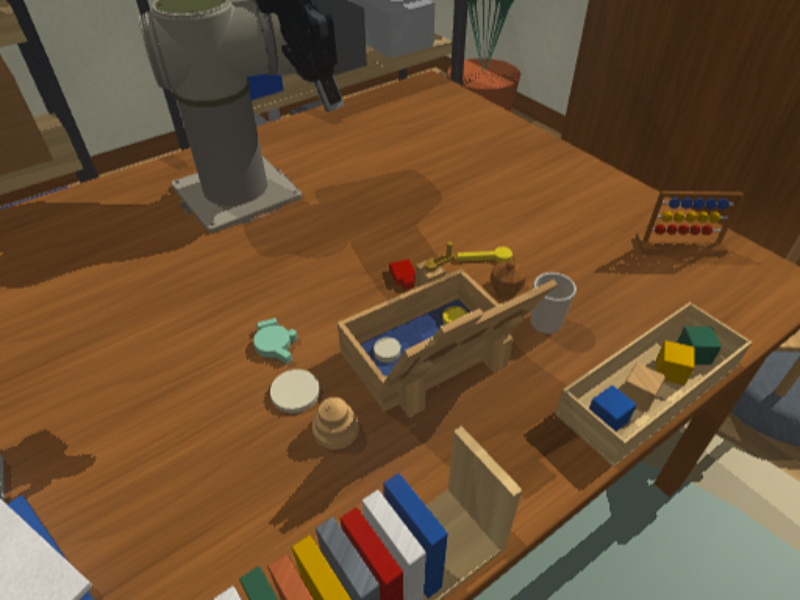

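```bash
python3 -c "
from bench import r
print(r.hand_in())"
```

```text
the job is handed in; nothing more can be done
None
```

The case is open: the board rests leaning on its stops and the cam is still fully aside. I handed the job in at about 27 s.

- **Cam:** I pushed the stud with the shut fingertips in two strokes until the cam met its end stop, with about 14 N at the stop. The last pictures put the stud within 2–5 mm of its place at the stop, clear of the board.
- **Board:** The jog command cannot tilt the tool, so I drove the arm against its upper joint limits. That left the tool leaning about 30° forward, so a finger could push the tab up from below. The push measured about 8.6 N at first and then 1–2 N as the board rose, with no pinching. The board went past upright and fell open by itself.
- **Last checks:** The final scene picture shows the board leaning open, and the arm was clear above it with no contact force. In that picture the other things stand where they were. The networks' positions differ by up to about 20 mm between views, most for the plate, spoon, teapot and sugar bowl. I took that as their noise. They missed the cup and the cam pivot in the scene view but found both in the top view.

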